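Feel for the hidden notch and pop the chest lid

TASK

The bench chest opens by a hidden release. Put a fingertip on the dark steel edge strip at its left end, beside the end block with the brass plate, and run it gently along the strip to the right until it drops into the notch; then press the release bar inside the notch fully down, so that the lid pops ajar, and take the hand away. Keep off the lid, and neither lift nor shift any of the other things.

Things in the scene. Friction and masses are not known exactly. Their poses are not given: they have to be found in the camera images.
- chest: Low wooden chest fixed to the bench, 228 mm deep (x), 512 wide (y), 94 high. Origin mid-underside; x points to its back (away from the robot), y to its left as the robot sees it. Light wooden end blocks, top 94 mm high, fill y beyond +-150 mm; the left one (+y) has a brass plate on top in front. Behind the strip: a wooden wall (x -68 to -52 mm, 86 mm high), then the lid.
- strip_left (a point): Point on top of the dark steel edge strip along the chest's front, on its centre line, at the left end of its visible length, where it meets the brass-plated end block (chest x -90, y +150, z 90 mm). The strip is rigid, 40 mm wide (chest x -110 to -70), 13 mm thick, its flat top 90 mm above the bench.
- strip_right (a point): The same at the right end (chest y -150 mm); the strip runs straight between. It has ONE notch, a gap 54 mm long through its whole width and thickness, open to the front. Its place differs each time and is not reported: its centre is somewhere from chest y +30 to -70 mm. Only through it can the orange release bar be reached.
- release (a joint): Orange release bar, 34 mm wide, lying under the whole length of the strip, its flat top 76 mm above the bench at rest, that is 14 mm below the strip's top. Value 0 at rest (up), 0.010 m pressed fully down (top then 66 mm above the bench). It takes about 5 N at a steady push (more for a moment when first struck: go by depth), moves straight down, stays where it is left and lifts the lid as it goes down.
- lid: Light wooden lid behind the strip, 151 mm deep by 294 mm wide, 10 mm thick, top level with the strip. Origin on its hinge, on the top at the back (chest x +104 mm); front edge at chest x -47 mm. Level at first; geared to the release bar, its front edge rises about 20 mm (0.13 rad) when the bar is pressed fully down. To be left alone.
- spray: Empty green spray bottle, 74 mm wide, 216 mm tall, upright, origin under its centre. Bystander.
- flashlight: Silver flashlight, 136 mm long (along its x), 38 mm high, lying on the bench, origin under its middle. Bystander.
- dish: White ceramic dish, 84 mm across, 25 mm high, on the right end block, toward the back. Origin under its centre. Bystander.
- tin: Small blue tin, 52 mm across, 32 mm high, on the left end block, toward the back. Origin under its centre. Bystander.
- tray: Gray plastic tackle tray, 200 by 130 mm, 40 mm high, on the bench to the right. Origin under its centre. Bystander.
- brush: Hand brush lying on the bench in front on the right, handle to its -x. Bystander.

How it is judged:
By the outcome, as a careful person would: the job done as asked, in the order asked, and still so for the second after the job is handed in, with the robot touching nothing.
It also fails if it takes over 54 s, if anything falls off the work surface, if the arm or the gripper's body presses on something with over 40 N, if the wrist force passes 120 N, or if a joint passes its speed limit or range.

ROBOT

A 6-joint arm with a two-finger parallel gripper is mounted at the origin on the work surface. World frame = base frame: x ahead of the robot, y to its left, z up, the work surface at z = 0. Lengths are in m, angles in rad, forces in N, time in s.
With the tool pointing down it reaches from about 0.4 to 0.825 m from the base axis. Payload 7 kg.
Tool frame: the origin (TCP) lies between the finger pads; the fingertips stand 22 mm ahead of it and the grasp point (between the pads) lies 3 mm ahead of it (arm.tip_reach is the distance from the TCP to the fingertips, in m); z points along the fingers, y is the line along which they close (so a half turn about z gives the same grasp; the last joint's range is limited). The gripper opens to 88 mm and grips with 3 to 60 N. Pads are 19 mm wide; open, the fingers measure 130 mm over their backs; the gripper's body (78 mm by 193 mm) begins 47 mm behind the grasp point.
Start: joints at [-1.032, 0.359, 0.012, 0, -1.224, -0.288], TCP at [0.167, -0.654, 0.249] pointing down, gripper open.
Joint ranges: [-3.07, 3.07], [-1.43, 2.12], [-1.02, 1.25], [-3.03, 1.67], [-3.05, -0], [-3.03, 3.03]. Speed limits (rad/s): [2.39, 2.39, 3.01, 3.14, 3.14, 3.14].

INTERFACE

Orientations are given as [roll, pitch, yaw] about the fixed x, y, z axes, in that order (R = Rz(yaw) Ry(pitch) Rx(roll)).
In Python, from station import arm, viewer gives the robot as it stands. The module is installed in compiled form; this text tells all that it offers.
- The arm moves only by the tool apply_moves, never from a script. Its argument "commands" is a list that holds one entry, the list of rows, each a list of 5 numbers: the closure, from -1 (fully open) to 1 (shut), then the shift along the world's x, y, z as a fraction of full scale, then the turn about the world's z as a fraction of full scale. In form: [[[fingers, tx, ty, tz, yaw], ...]]. A call has 1 to 12 rows; each row shifts and turns the commanded pose from where the row before left it; what a row does not reach is not made up. Full scale, the value 1, is 20 cm for a shift and pi rad for a turn. A row lasts 1/10 s, in which the tool goes at most 50 mm and 8.59 degrees, less where a joint would pass 70% of its speed; a pose out of reach is approached as far as the arm can. A call with a number of a shift or a turn outside -1 to 1 is refused whole. A call with a gripper value outside its range is refused whole. The fingers move at their own pace and stop on an object; "force" is the grip in N (left out, the last holds). Time passes only in rows, so rows that do not move let the fingers close. It gives the time, the measured TCP pose, the force, the opening and the grip force at its end, in the units of the state.
- arm.get_state(): the state, without advancing time (a new reading comes with each control period).
- viewer.grab_frame(name): name is "side" or "top" or "wrist"; returns a dict with "image" (384x512x3 uint8, blue, green, red), "mtx" (3x3 intrinsics, pixels), "rvec" (rotation vector, rad) and "tvec" (3), from world to camera coordinates, as OpenCV has them. Camera axes: x right, y down, z forward; pixel columns grow to the right and rows downward; lengths in m; the calibration is good to about 2 mm. A picture is of the moment at which its call begins. There is no depth.
- arm.job_done(): hands the job in; it is judged then, once.
The state is a dict: "t": time; "q": joint angles; "qd": joint speeds; "joint_efforts": joint torques, N m; "eef_pos": TCP position; "ee_rot": TCP orientation; "force": force on the tool from outside, world axes, zero at the start; "moment": the same for the moment, N m; "width": finger opening in m; "gripper_force": force on a finger pad.
Only numpy, scipy, OpenCV 4.12 (cv2) and the standard library are available. Lean on these libraries where they do the work, as an engineer would, in place of code of your own. Each camera call takes 0.05 s, during which the arm holds its last target. There are 200 camera calls.

## Working session

There is one attempt and no reset: what is moved stays moved. The work goes in short steps, Python scripts to look and compute and a tool call to move; the robot and the scene stay as the last step left them, time stands still between calls to the robot, and variables do not carry over. Pictures are saved under pics/ and viewed, at most 10 in all, crops included, and the job is handed in when it is done.

Besides the shell and the picture viewer there is one more tool, called after "Call:" by a JSON object that holds its "op" and its "data". apply_moves: Moves the arm, as the interface text tells. Shift numbers are shares of 20 cm and turn numbers shares of pi rad, none past 1 either way. Its arguments: {"type":"object","properties":{"commands":{"type":"array","items":{"type":"array","items":{"type":"array","items":{"type":"number"}}}},"force":{"type":"number"}},"required":["commands"]}

```bash
mkdir -p pics; cat > h.py <<'E'
import cv2,numpy as np
from station import arm,viewer
def grab(n,f):
    d=viewer.grab_frame(n); cv2.imwrite(f'pics/{f}.png',d['image']); np.savez(f'pics/{f}.npz',**d); return d
def ray(d,u,v,z):
    R=cv2.Rodrigues(np.array(d['rvec'],float))[0]; t=np.array(d['tvec'],float).ravel()
    c=-R.T@t; r=R.T@np.linalg.inv(d['mtx'])@np.array([u,v,1.]); return c+r*(z-c[2])/r[2]
def proj(d,p): return cv2.projectPoints(np.array(p,float).reshape(-1,1,3),np.array(d['rvec'],float),np.array(d['tvec'],float),d['mtx'],None)[0].reshape(-1,2)
E
python3 - <<'E'
from h import *
a=grab('top','top0');b=grab('side','side0')
cv2.imwrite('pics/t2.png',cv2.resize(a['image'],(800,600)))
cv2.imwrite('pics/s2.png',cv2.resize(b['image'],(800,600)))
print(arm.get_state())
for d in(a,b):
    R=cv2.Rodrigues(np.array(d['rvec'],float))[0];print(-R.T@np.array(d['tvec']).ravel(),R[2])
E
```

```text
{'t': 0.1, 'q': array([-1.03184958e+00,  3.59301386e-01,  1.11366148e-02, -2.77589495e-04,
       -1.22406642e+00, -2.88085989e-01]), 'qd': array([ 0.00205624, -0.00075497,  0.00159476,  0.00118611,  0.00195795,
        0.00092945]), 'joint_efforts': array([-1.22171434e-03, -5.84165025e+01,  2.93753314e+01,  7.01560602e+00,
        1.02121293e-02, -6.74826288e-05]), 'eef_pos': array([ 0.16742099, -0.65349754,  0.24772485]), 'ee_rot': array([ 3.14014277e+00, -1.57492243e-04, -2.89082630e+00]), 'force': array([-0.42928976,  0.75259559, -0.11857067]), 'moment': array([-0.00590626, -0.02394715,  0.03047492]), 'gripper_force': 0.0, 'width': 0.08748881519411043}
[ 0.42079962 -0.00136553  1.12300396] [ 0.12168708  0.02124568 -0.99234111]
[0.06491168 0.86985164 1.14356017] [ 0.33774135 -0.58852381 -0.73455463]
```

View pics/t2.png

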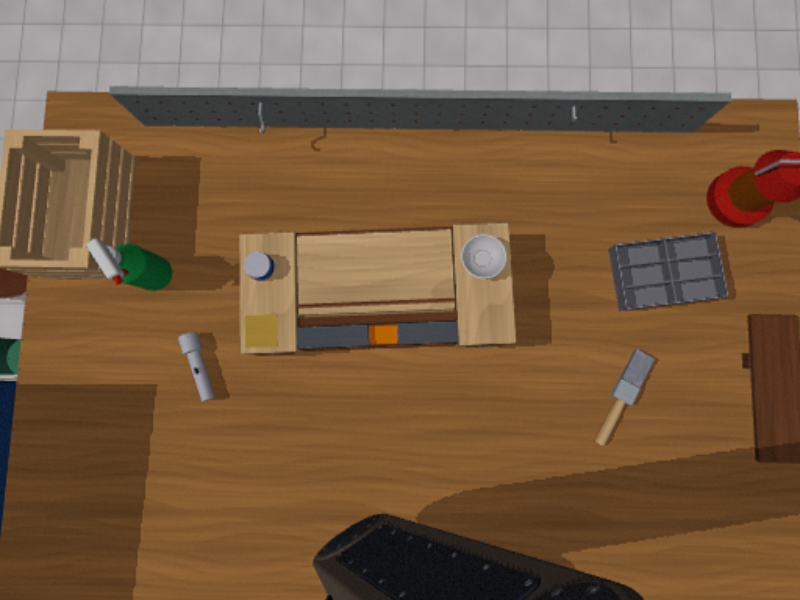

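View pics/s2.png

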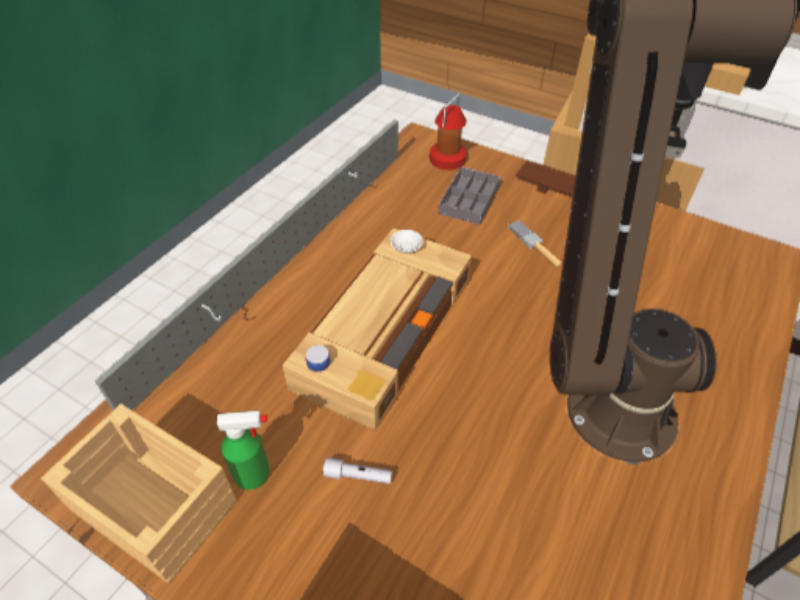

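Top view (800x600 scale): the dark strip runs from about (297,337) to (457,333). The orange notch is near (383,335), the brass plate at (261,331), the dish at (484,256) and the tin at (259,265). The side view agrees, and the arm is clear of everything on the right.

```bash
python3 - <<'E'
from h import *
for f in('top0','side0'):
    d=dict(np.load(f'pics/{f}.npz')); im=d['image']; hsv=cv2.cvtColor(im,cv2.COLOR_BGR2HSV)
    o=cv2.inRange(hsv,(8,225,180),(16,255,255))
    n,l,s,c=cv2.connectedComponentsWithStats(o); i=1+s[1:,4].argmax()
    print(f,'orange',s[i],c[i],ray(d,*c[i],.076).round(4))
    m=cv2.inRange(hsv,(95,30,40),(125,140,130))
    x,y=c[i].astype(int); w=np.zeros_like(m); w[y-50:y+50,x-70:x+70]=255; m&=w
    n,l,s,c=cv2.connectedComponentsWithStats(m)
    for i in range(1,n):
        if s[i,4]>100:
            cn=cv2.findContours((l==i).astype(np.uint8),0,2)[0][0]; bx=cv2.boxPoints(cv2.minAreaRect(cn))
            print(s[i],[(p.round(1).tolist(),ray(d,*p,.09)[:2].round(4).tolist()) for p in bx])
E
```

```text
top0 orange [240 209  14  11 108] [246.75925926 213.81481481] [0.4819 0.0486 0.076 ]
[255 206  38  14 342] [([255.0, 206.0], [0.5043, 0.0245]), ([292.0, 206.0], [0.5065, -0.083]), ([292.0, 219.0], [0.4688, -0.0833]), ([255.0, 219.0], [0.4666, 0.0237])]
[190 208  46  15 480] [([189.89999389648438, 209.5], [0.4902, 0.2143]), ([235.0, 207.1999969482422], [0.4998, 0.0828]), ([235.60000610351562, 220.1999969482422], [0.4619, 0.0797]), ([190.60000610351562, 222.60000610351562], [0.4523, 0.2106])]Traceback (most recent call last):
  File "<stdin>", line 5, in <module>
ValueError: attempt to get argmax of an empty sequence
```

Call:
{"op": "apply_moves", "data": {"commands": [[[1, 0.15, 0.18, 0, 0.0438], [1, 0.15, 0.18, 0, 0.0438], [1, 0.15, 0.18, 0, 0.0438], [1, 0.15, 0.18, 0, 0.0438], [1, 0.15, 0.18, 0, 0.0438], [1, 0.15, 0.18, 0, 0.0438], [1, 0.15, 0.18, 0, 0.0438], [1, 0.15, 0.18, 0, 0.0438], [1, 0.15, 0.18, 0, 0.0438], [1, 0.15, 0.18, 0, 0.0438], [1, 0, 0.2, 0, 0], [1, 0, 0.2, 0, 0]]], "force": 10}}

```text
t: 1.3
eef_pos: [0.4678, -0.2121, 0.2478]
ee_rot: [3.14, 0.0, -1.514]
force: [0.3, -0.3, 0.2]
width: 0.001
gripper_force: 0.0
```

Call:
{"op": "apply_moves", "data": {"commands": [[[1, 0, 0.2, 0, 0], [1, 0, 0.2, 0, 0], [1, 0, 0.2, 0, 0], [1, 0, 0.2, 0, 0], [1, 0, 0.2, 0, 0], [1, 0, 0.2, 0, 0], [1, 0, 0.2, 0, 0], [1, 0, 0.2, 0, 0], [1, 0, 0.2, 0, 0], [1, 0, 0.2, 0, 0], [1, 0, 0.05, 0, 0], [1, 0, 0, 0, 0]]]}}

```text
t: 2.5
eef_pos: [0.4672, 0.1974, 0.248]
ee_rot: [3.141, -0.001, -1.513]
force: [-0.3, -0.4, -0.1]
width: 0.0007
gripper_force: 0.0
```

```bash
python3 - <<'E'
from h import *
d=grab('wrist','w1'); s=arm.get_state(); print({k:np.round(s[k],4) for k in('t','q','eef_pos','ee_rot','force','width')}, arm.tip_reach)
cv2.imwrite('pics/w1b.png',cv2.resize(d['image'],(800,600)))
E
```

```text
{'t': np.float64(2.55), 'q': array([ 7.8600e-01,  8.0800e-02, -3.5170e-01, -2.0000e-04, -1.1396e+00,
       -7.2860e-01]), 'eef_pos': array([0.4671, 0.1963, 0.2481]), 'ee_rot': array([ 3.1406e+00, -7.0000e-04, -1.5135e+00]), 'force': array([ 0.0853, -0.8547,  0.4867]), 'width': np.float64(0.0006)} 0.022
```

View pics/w1b.png

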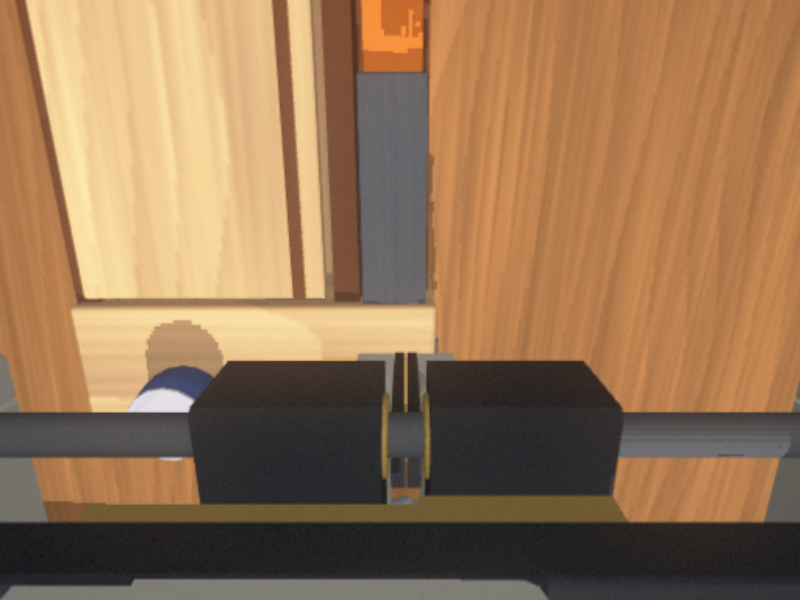

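The wrist view shows the strip from the block edge, (361..428, 302), up to the notch's left edge, (358..427, 72). It runs parallel to the tool axis, and the shut fingertips are at about x 358–452.

```bash
python3 - <<'E'
from h import *
d=dict(np.load('pics/w1.npz'))
for u,v in[(359,72),(427,72),(361,302),(428,302)]: print(ray(d,u*.64,v*.64,.09).round(4))
print(proj(d,[[.467,.196,.226]])/.64)
print((ray(d,358*.64,355*.64,.226)),(ray(d,452*.64,355*.64,.226)))
E
```

```text
[0.5    0.0819 0.09  ]
[0.4629 0.0797 0.09  ]
[0.4946 0.2139 0.09  ]
[0.4528 0.2114 0.09  ]
[[408.05981059 375.55018426]]
[0.48478743 0.18920999 0.226     ] [0.45227567 0.18729606 0.226     ]
```

Call:
{"op": "apply_moves", "data": {"commands": [[[1, 0.015, 0.012, -0.14, 0], [1, 0, 0, -0.14, 0], [1, 0, 0, -0.14, 0], [1, 0, 0, -0.12, 0], [1, 0, 0, -0.07, 0], [1, 0, 0, -0.03, 0], [1, 0, 0, 0, 0], [1, 0, 0, 0, 0]]]}}

```text
t: 3.35
eef_pos: [0.471, 0.1983, 0.1213]
ee_rot: [-3.141, 0.0, -1.515]
force: [-0.0, 0.7, 0.5]
width: 0.0004
gripper_force: 0.0
```

Call:
{"op": "apply_moves", "data": {"commands": [[[1, 0, 0, -0.005, 0], [1, 0, 0, -0.005, 0], [1, 0, 0, -0.005, 0], [1, 0, 0, -0.005, 0], [1, 0, 0, 0, 0], [1, 0, 0, 0, 0]]]}}

```text
t: 3.95
eef_pos: [0.4705, 0.1986, 0.1165]
ee_rot: [3.142, -0.0, -1.515]
force: [-0.0, -0.5, -0.2]
width: 0.0006
gripper_force: 0.0
```

Call:
{"op": "apply_moves", "data": {"commands": [[[1, 0, 0, -0.005, 0], [1, 0, 0, -0.005, 0], [1, 0, 0, -0.005, 0], [1, 0, 0, 0, 0], [1, 0, 0, 0, 0]]]}}

```text
t: 4.45
eef_pos: [0.4705, 0.1985, 0.1135]
ee_rot: [3.142, -0.0, -1.515]
force: [0.0, -0.4, 0.3]
width: 0.0007
gripper_force: 0.0
```

Call:
{"op": "apply_moves", "data": {"commands": [[[1, 0, 0, -0.005, 0], [1, 0, 0, 0, 0], [1, 0, 0, 0, 0]]]}}

```text
t: 4.75
eef_pos: [0.4705, 0.1985, 0.1125]
ee_rot: [3.142, -0.0, -1.515]
force: [0.0, -0.2, 0.1]
width: 0.0005
gripper_force: 0.0
```

Call:
{"op": "apply_moves", "data": {"commands": [[[1, 0, 0, -0.005, 0], [1, 0, 0, 0, 0], [1, 0, 0, 0, 0]]]}}

```text
t: 5.05
eef_pos: [0.4706, 0.1986, 0.1123]
ee_rot: [-3.141, 0.0, -1.514]
force: [-2.7, -0.3, 8.4]
width: 0.0007
gripper_force: 3.9
```

Call:
{"op": "apply_moves", "data": {"commands": [[[1, 0.0012, -0.02, 0, 0], [1, 0.0018, -0.03, 0, 0], [1, 0.0018, -0.03, 0, 0], [1, 0.0018, -0.03, 0, 0], [1, 0.0018, -0.03, 0, 0], [1, 0.0018, -0.03, 0, 0], [1, 0.0018, -0.03, 0, 0], [1, 0.0018, -0.03, 0, 0], [1, 0.0018, -0.03, 0, 0], [1, 0.0018, -0.03, 0, 0]]]}}

```text
t: 6.05
eef_pos: [0.475, 0.141, 0.1123]
ee_rot: [-3.139, 0.002, -1.514]
force: [-0.3, 4.6, 6.6]
width: 0.0006
gripper_force: 2.9
```

Call:
{"op": "apply_moves", "data": {"commands": [[[1, 0.0018, -0.03, 0, 0], [1, 0.0018, -0.03, 0, 0], [1, 0.0018, -0.03, 0, 0], [1, 0.0018, -0.03, 0, 0], [1, 0.0018, -0.03, 0, 0], [1, 0.0018, -0.03, 0, 0], [1, 0.0018, -0.03, 0, 0], [1, 0.0018, -0.03, 0, 0]]]}}

```text
t: 6.85
eef_pos: [0.4779, 0.0929, 0.1123]
ee_rot: [-3.139, 0.001, -1.514]
force: [-0.0, 4.5, 6.0]
width: 0.0006
gripper_force: 3.0
```

Call:
{"op": "apply_moves", "data": {"commands": [[[1, 0.0012, -0.02, 0, 0], [1, 0.0012, -0.02, 0, 0], [1, 0.0012, -0.02, 0, 0], [1, 0.0012, -0.02, 0, 0], [1, 0.0012, -0.02, 0, 0], [1, 0.0012, -0.02, 0, 0]]]}}

```text
t: 7.45
eef_pos: [0.4781, 0.068, 0.1115]
ee_rot: [3.141, -0.0, -1.515]
force: [-0.1, -0.1, 0.5]
width: 0.0003
gripper_force: 0.0
```

Call:
{"op": "apply_moves", "data": {"commands": [[[1, 0.0012, -0.02, -0.01, 0], [1, 0.0012, -0.02, -0.01, 0], [1, 0.0012, -0.02, -0.01, 0], [1, 0, 0, -0.01, 0], [1, 0, 0, -0.01, 0], [1, 0, 0, 0, 0]]]}}

```text
t: 8.05
eef_pos: [0.4788, 0.0565, 0.1012]
ee_rot: [3.141, -0.0, -1.515]
force: [-0.0, -0.8, 0.5]
width: -0.0002
gripper_force: 0.0
```

Call:
{"op": "apply_moves", "data": {"commands": [[[1, 0, 0, -0.01, 0], [1, 0, 0, -0.005, 0], [1, 0, 0, -0.005, 0], [1, 0, 0, -0.005, 0], [1, 0, 0, 0, 0]]]}}

```text
t: 8.55
eef_pos: [0.479, 0.0567, 0.0967]
ee_rot: [-3.141, 0.0, -1.515]
force: [-1.4, -0.1, 3.0]
width: 0.0008
gripper_force: 1.6
```

Now on the bar; I'll press on down in small steps.

Call:
{"op": "apply_moves", "data": {"commands": [[[1, 0, 0, -0.005, 0], [1, 0, 0, -0.005, 0], [1, 0, 0, -0.005, 0], [1, 0, 0, -0.005, 0], [1, 0, 0, -0.005, 0], [1, 0, 0, -0.005, 0], [1, 0, 0, 0, 0]]]}}

```text
t: 9.25
eef_pos: [0.479, 0.0566, 0.0906]
ee_rot: [-3.141, 0.0, -1.515]
force: [-2.2, 0.9, 3.2]
width: 0.0004
gripper_force: 1.7
```

Call:
{"op": "apply_moves", "data": {"commands": [[[1, 0, 0, -0.005, 0], [1, 0, 0, -0.005, 0], [1, 0, 0, -0.005, 0], [1, 0, 0, 0, 0], [1, 0, 0, 0, 0]]]}}

```text
t: 9.75
eef_pos: [0.4791, 0.0566, 0.0882]
ee_rot: [-3.141, 0.0, -1.514]
force: [-4.1, 2.2, 12.1]
width: 0.0005
gripper_force: 5.7
```

Call:
{"op": "apply_moves", "data": {"commands": [[[1, 0, 0, -0.004, 0], [1, 0, 0, 0, 0], [1, 0, 0, 0, 0]]]}}

```text
t: 10.05
eef_pos: [0.4791, 0.0566, 0.0881]
ee_rot: [-3.141, 0.0, -1.514]
force: [-7.5, 1.3, 21.0]
width: 0.0006
gripper_force: 10.1
```

Call:
{"op": "apply_moves", "data": {"commands": [[[1, 0, 0, 0.02, 0], [1, 0, 0, 0.05, 0], [1, 0, 0, 0.1, 0], [1, 0, 0, 0.15, 0], [1, 0, 0, 0.2, 0], [1, 0, 0, 0.2, 0], [1, -0.05, -0.15, 0.1, 0], [1, -0.05, -0.2, 0, 0], [1, 0, -0.2, 0, 0], [1, 0, -0.2, 0, 0], [1, 0, -0.2, 0, 0], [1, 0, -0.2, 0, 0]]]}}

```text
t: 11.25
eef_pos: [0.4587, -0.1751, 0.2514]
ee_rot: [-3.141, -0.0, -1.515]
force: [0.8, -0.7, 0.3]
width: 0.0002
gripper_force: 0.0
```

Call:
{"op": "apply_moves", "data": {"commands": [[[1, 0, -0.2, 0, 0], [1, 0, -0.2, 0, 0], [1, 0, -0.2, 0, 0], [1, 0, -0.15, 0, 0], [1, 0, 0, 0, 0], [1, 0, 0, 0, 0]]]}}

```text
t: 11.85
eef_pos: [0.4585, -0.3241, 0.2505]
ee_rot: [3.141, 0.0, -1.517]
force: [-0.1, 0.4, -0.2]
width: 0.0005
gripper_force: 0.0
```

```bash
python3 - <<'E'
from h import *
a=grab('top','top1')['image'];b=grab('side','side1')['image']
cv2.imwrite('pics/e.png',np.hstack([cv2.resize(a[100:260,100:360],(400,246)),cv2.resize(b[130:290,160:420],(400,246))]))
E
```

```text
(no output)
```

View pics/e.png

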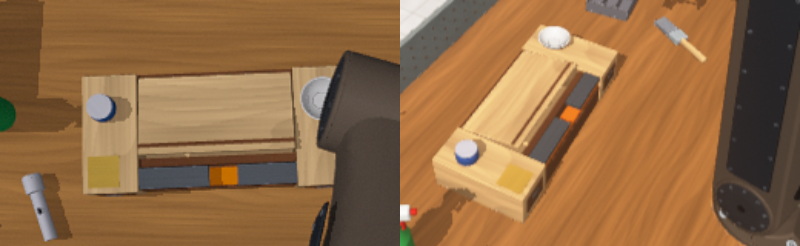

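The lid's front edge now stands up, with dark red showing under it at about (215,152). The bar is down at (223,175), and the tin and dish have not moved.

```bash
python3 -c "
from station import arm; print(arm.job_done())"
```

```text
the job is handed in; nothing more can be done
None
```

The job is handed in: I ran the fingertip along the strip from its left end until it dropped into the notch, then pressed the release bar down to its stop (about 10 mm). The last pictures show the lid ajar, the hand clear and nothing else disturbed; the judge's verdict wasn't shown.

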